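Thread the mixer's flatted spindle through a stirrer lid and start it

TASK

Push the carriage with the tin all the way in under the mixer, then turn the mixer's crossbar until the flat drive blade lines up with the slot in the tin's lid, and press the spindle fully down through the lid. Only then start the mixer by pressing its three keys fully down, one at a time: the smallest, then the middle-sized, then the largest. Leave the other things on the bench where they are.

Things in the scene. Friction and masses are not known exactly. Their poses are not given: they have to be found in the camera images.
- mixer: Bench mixer, fixed to the bench. Origin on the bench top straight below the vertical spindle axis; its y axis points along the carriage's travel, inwards, towards the column (roughly to the robot's right). Grey base plate 150 mm (x) by 400 mm (y, from -260 to +140), top 12 mm above the bench; square column 32 mm wide at y = +112 mm, 233 mm high; a 30 mm wide arm from it at 200 to 228 mm height carries a round sleeve (52 mm diameter, 195 to 233 mm above the bench) on the axis.
- carriage (a joint): Slide of the aluminium carriage that carries the tin, m: 0 = out (start), 0.130 = at its stop with the tin under the spindle. Sliding friction about 3 N; stays where it is left.
- push_plate (a point): Centre of the outer face (looking to the mixer's -y, away from the column) of the carriage's upright push plate, 70 mm wide, 8 mm thick, its top 15 mm above and its foot 45 mm below this point; 58 mm above the bench. The plate's face is 99 mm outside the tin's nest centre. Axes parallel to the mixer's. Push it along the mixer's +y.
- quill (a joint): How far the spindle has been pressed down, m: 0 = up (start), 0.065 = fully down on its stop. About 3 N moves it down; it stays where it is left. While the blade is not in line with the slot it is stopped by the lid after about 16 mm.
- spindle (a joint): Turn of the spindle (blade, crossbar, knob) about the vertical axis, rad, anticlockwise from above; 0 = crossbar along the mixer's x axis; free from -3.1 to 3.1. Friction 0.08 N m; stays where it is left.
- bar_mid (a point): Middle of the steel crossbar, on the spindle axis: round bar 14 mm diameter, 130 mm long along this point's x axis, with a 20 mm ball near each end (60 mm out) that is looks only. 312 mm above the bench when up, 247 mm when down. The black knob, 40 mm diameter, sits round its middle.
- knob_top (a point): Centre of the flat top of the round black knob (40 mm diameter) on top of the spindle, 20 mm above the middle of the crossbar; press here. 332 mm above the bench when up, 267 mm when down.
- blade_tip (a point): Lower end of the steel drive blade, on the spindle axis. The blade is a flat bar 34 mm (this point's x, parallel to the crossbar) by 18 mm, its last 15 mm tapered to 24 by 8 mm. 141 mm above the bench when up.
- slot (a point): Centre of the slot's mouth on top of the grey square hub of the tin's stirrer lid. Slot 37 mm (this point's x, which points to the black pouring spout) by 21 mm, 16 mm deep, open into the hollow tin; it fits the blade either way round (half a turn apart). The tin is round, 86 mm diameter, 106 mm high, loose in a shallow nest (2 mm play) on the carriage and free to turn there; the spout reaches 67 mm from its axis. The mouth is 125 mm above the bench.
- key_small_top (a point): Centre of the top of the smallest round grey key, 20 mm diameter, pointing up, 18 mm above the key box's top, 63 mm above the bench. The keys stand in one row, 60 mm apart, in any order, on a black box 200 by 85 by 45 mm.
- key_middle_top (a point): Centre of the top of the middle-sized round grey key, 30 mm diameter, pointing up, 18 mm above the key box's top, 63 mm above the bench. The keys stand in one row, 60 mm apart, in any order, on a black box 200 by 85 by 45 mm.
- key_large_top (a point): Centre of the top of the largest round grey key, 42 mm diameter, pointing up, 18 mm above the key box's top, 63 mm above the bench. The keys stand in one row, 60 mm apart, in any order, on a black box 200 by 85 by 45 mm.
- key_small (a joint): Press depth of the smallest key, m: 0 = up, 0.006 = fully down (about 5 N); springs back.
- key_middle (a joint): Press depth of the middle-sized key, m: 0 = up, 0.006 = fully down (about 5 N); springs back.
- key_large (a joint): Press depth of the largest key, m: 0 = up, 0.006 = fully down (about 5 N); springs back.
- mix_cup: The open mixing cup, 84 mm wide, 100 mm high, on the white scale (200 by 150 by 40 mm), a loose bystander; leave it alone. Origin at its underside.
- spare_tin: The spare tin, 86 mm wide, 110 mm high, a loose bystander; leave it alone. Origin at its underside.
- jar: The amber jar, 64 mm wide, 90 mm high, a loose bystander; leave it alone. Origin at its underside.
- tape: The tape roll, 100 mm wide, 25 mm high, lying flat, a loose bystander; leave it alone. Origin at its underside.
- spatula: The spatula with a wooden handle, lying flat, a loose bystander; leave it alone. Origin at its underside.
- brush: The paint brush, lying flat, a loose bystander; leave it alone. Origin at its underside.
- tin: The tin itself; origin at the centre of its underside, axes as the slot's.

How it is judged:
On the way, in this order (a step that is already met when the one before it is completed fails the run):
1. the carriage is pushed fully in (within 4 mm of its stop) (value of joint carriage above 0.126 m), for 0.1 s.
2. the blade is turned into line with the slot (within 0.12 rad), tin still home (value of joint carriage above 0.126 m and angle between the x axis of blade_tip and the x axis of slot, either way round below 0.12 rad), for 0.1 s.
3. the spindle is pressed down through the lid (58 mm or more) (all of step 2 and horizontal distance between blade_tip and slot below 0.005 m and value of joint quill above 0.058 m), for 0.1 s.
4. the smallest key is pressed (4 mm or more), the others up (value of joint key_small above 0.004 m and value of joint each of key_middle, key_large below 0.002 m), for 0.02 s.
5. the middle-sized key is pressed (4 mm or more), the others up (value of joint key_middle above 0.004 m and value of joint each of key_small, key_large below 0.002 m), for 0.02 s.
6. the largest key is pressed (4 mm or more), the others up (value of joint key_large above 0.004 m and value of joint each of key_small, key_middle below 0.002 m), for 0.02 s.
At the end, for the whole second after the job is handed in: The carriage is within 4 mm of its stop, the spindle at least 58 mm down through the slot with the blade within 0.12 rad and 5 mm of the slot, the tin upright and at rest, all three keys up again (all of step 3 and angle between slot's own z axis and vertical below 0.06 rad and value of joint each of key_small, key_middle, key_large below 0.002 m and linear speed of tin below 0.02 m/s); the robot touches nothing.
It fails at once if a key is pressed before the spindle is down (value of joint quill below 0.055 m and value of joint any of key_small, key_middle, key_large above 0.004 m).
It fails at once if two keys are pressed together (value of joint each of key_small, key_middle above 0.003 m or value of joint each of key_small, key_large above 0.003 m or value of joint each of key_middle, key_large above 0.003 m).
It fails at once if a bystander is moved more than 30 mm (distance of any of mix_cup, spare_tin, jar, tape, spatula, brush from where it was at the start of the episode above 0.03 m).
It also fails if it takes over 70 s, if anything falls off the work surface, if the arm or the gripper's body presses on something with over 40 N, if the wrist force passes 120 N, or if a joint passes its speed limit or range.

ROBOT

A 6-joint arm with a two-finger parallel gripper is mounted at the origin on the work surface. World frame = base frame: x ahead of the robot, y to its left, z up, the work surface at z = 0. Lengths are in m, angles in rad, forces in N, time in s.
With the tool pointing down it reaches from about 0.25 to 0.775 m from the base axis. Payload 4 kg.
Tool frame: the origin (TCP) lies at the very end of the fingers, on their centre line; the grasp point (between the pads) lies 19 mm behind it (arm.pinch_z is the distance from the TCP to the grasp point, in m); z points along the fingers, y is the line along which they close (so a half turn about z gives the same grasp; the last joint's range is limited). The gripper opens to 94 mm and grips with 3 to 60 N. Pads are 16 mm wide; open, the fingers measure 119 mm over their backs; the gripper's body (75 mm by 177 mm) begins 78 mm behind the grasp point.
Start: joints at [-1.262, 0.087, 1.371, -0, 1.684, -0.103], TCP at [0.22, -0.504, 0.206] pointing down, gripper open.
Joint ranges: [-3.1, 3.1], [-0.76, 2.03], [0.27, 2.55], [-1.08, 4.22], [0.17, 2.65], [-2.57, 2.57]. Speed limits (rad/s): [2.79, 2.79, 3.14, 3.14, 3.14, 3.14].

INTERFACE

Orientations are given as a unit quaternion [x, y, z, w].
In Python, from station import arm gives the robot as it stands.
- The arm moves only by the tool drive_tool, never from a script. Its arguments are lists of equal length, an entry for each row: "jaw": the finger opening in cm, from 0 to 9.4; "translation": the shift along the tool's x, y, z in cm, a list of three; "spin": the turn about the tool's z in units of 5 degrees (1.0 is 5 degrees). In form: {"jaw": [jaw, ...], "translation": [[dx, dy, dz], ...], "spin": [spin, ...]}. A call has 1 to 8 rows; each row is the pose to reach, as a shift and turn from the pose commanded when the call began, along the tool's axes at that moment; what a row does not reach only later rows make up. A row lasts 1/12 s, in which the tool goes at most 41.7 mm and 7.16 degrees, less where a joint would pass 70% of its speed; a pose out of reach is approached as far as the arm can. A call with a gripper value outside its range is refused whole. The fingers move at their own pace and stop on an object; "squeeze" is the grip in N (left out, the last holds). Time passes only in rows, so rows that repeat a pose let the fingers close. It gives the time, the measured TCP pose, the force, the opening and the grip force at its end, in the units of the state.
- arm.get_state(): the state, without advancing time (a new reading comes with each control period).
- arm.get_image(name): name is "side" or "top"; returns a dict with "frame" (420x560x3 uint8, red, green, blue), "camera_matrix" (3x3 intrinsics, pixels), "R" (3x3) and "t" (3): a world point X has camera coordinates R X + t. Camera axes: x right, y down, z forward; pixel columns grow to the right and rows downward; lengths in m; the calibration is good to about 2 mm. A picture is of the moment at which its call begins. There is no depth.
- arm.job_done(): hands the job in; it is judged then, once.
The state is a dict: "clock": time; "joints": joint angles; "qd": joint speeds; "tau": joint torques, N m; "tcp_pos": TCP position; "tool_rot": TCP orientation; "force": force on the tool from outside, world axes, zero at the start; "moment": the same for the moment, N m; "width": opening from 0.0 (shut) to 1.0 (fully open); "gripper_force": force on a finger pad.
Only numpy, scipy, OpenCV 4.12 (cv2) and the standard library are available. Lean on these libraries where they do the work, as an engineer would, in place of code of your own. Each camera call takes 0.05 s, during which the arm holds its last target. There are 200 camera calls.

## Working session

There is one attempt and no reset: what is moved stays moved. The work goes in short steps, Python scripts to look and compute and a tool call to move; the robot and the scene stay as the last step left them, time stands still between calls to the robot, and variables do not carry over. Pictures are saved under pics/ and viewed, at most 10 in all, crops included, and the job is handed in when it is done.

Besides the shell and the picture viewer there is one more tool, called after "Call:" as name(argument=value, ...) on one line, values as JSON. drive_tool: Moves the arm, as the interface text tells. Its arguments: {"type":"object","properties":{"jaw":{"type":"array"},"translation":{"type":"array"},"spin":{"type":"array"},"squeeze":{"type":"number"}},"required":["jaw","translation","spin"]}

```bash
mkdir -p pics; ls
python3 - <<'E'
from station import arm
import cv2,numpy as np
for n in("side","top"):
    d=arm.get_image(n); cv2.imwrite(f"pics/{n}0.png",d["frame"][:,:,::-1]); print(n,d["camera_matrix"].tolist(),(-d["R"].T@d["t"]).round(3),d["R"].round(3).tolist())
s=arm.get_state();print(s["clock"],s["tcp_pos"],s["tool_rot"],s["width"])
E
```

```text
pics
side [[419.8024821388581, 0.0, 277.0430553560725], [0.0, 419.8024821388581, 202.7424146018533], [0.0, 0.0, 1.0]] [-0.045  0.701  0.804] [[-0.771, -0.636, -0.019], [-0.328, 0.422, -0.845], [0.546, -0.646, -0.534]]
top [[425.2924573349307, 0.0, 283.72854929540676], [0.0, 425.2924573349307, 206.06780309079895], [0.0, 0.0, 1.0]] [ 0.434 -0.002  1.337] [[-0.003, -1.0, -0.001], [-0.993, 0.003, -0.116], [0.116, 0.001, -0.993]]
0.1 [ 0.2199579  -0.50355827  0.20443311] [ 9.78881756e-01  2.04424880e-01 -1.13896398e-04 -9.81329934e-04] 0.998349984695625
```

View pics/side0.png

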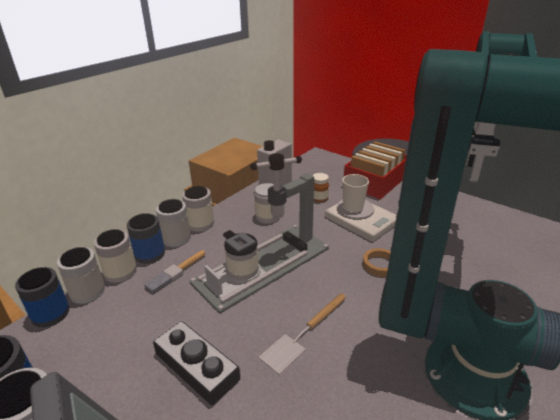

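View pics/top0.png

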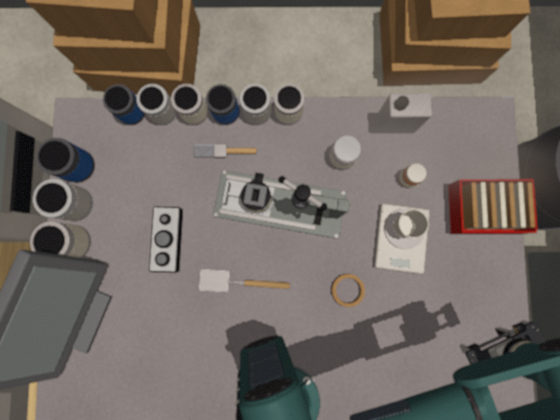

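Top view: mixer spans about (217,175)–(345,235), tin at (255,195), crossbar knob at (302,196), key box at (165,240). I'll enlarge it for detail.

Run:
```python
import cv2
t=cv2.imread("pics/top0.png")
cv2.imwrite("pics/c1.png",cv2.resize(t[155:285,145:355],None,fx=3.8,fy=3.8,interpolation=cv2.INTER_CUBIC))
s=cv2.imread("pics/side0.png")
cv2.imwrite("pics/c2.png",cv2.resize(s[140:400,150:340],None,fx=2.3,fy=2.3,interpolation=cv2.INTER_CUBIC))
```

```text
(no output)
```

View pics/c1.png

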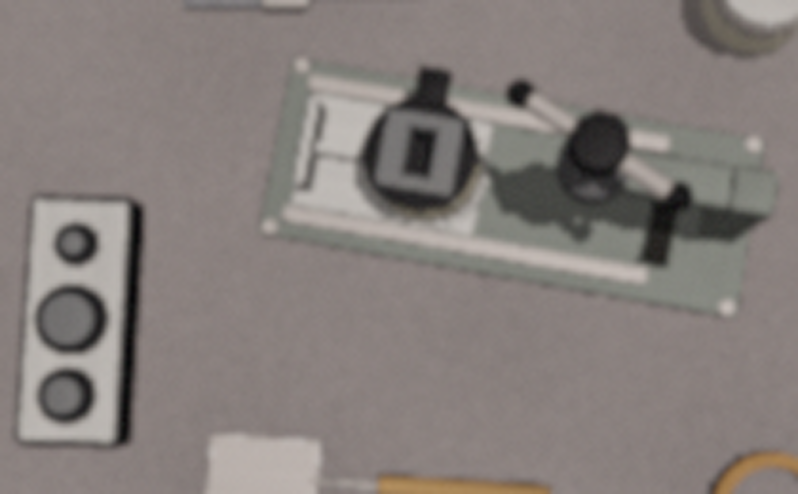

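View pics/c2.png

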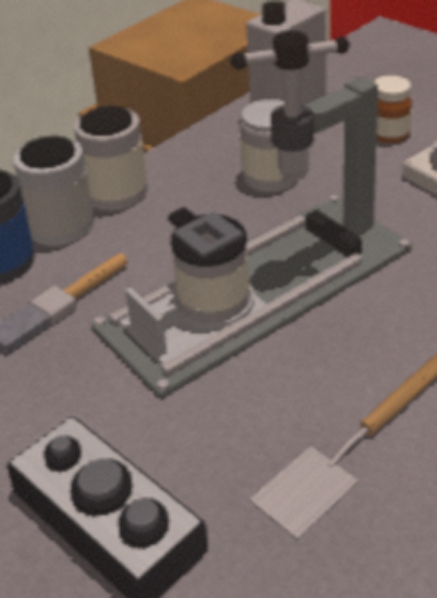

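Crop 1 (x3.8): small key (75,243), large (70,319), middle (66,396); balls (521,92) and (680,195); knob (599,142); slot (420,152), spout (433,72–100); plate bolts at (303,65),(754,144),(727,306),(270,226). Crop 2 confirms the layout.

```bash
cat > h.py <<'E'
import numpy as np,cv2
from station import arm
from scipy.spatial.transform import Rotation as Ro
def ray(d,uv,z):
    K,R,t=map(np.array,(d["camera_matrix"],d["R"],d["t"]))
    c=-R.T@t; v=R.T@np.linalg.inv(K)@np.array([*uv,1.]); return c+v*(z-c[2])/v[2]
def crop(uv,x0,y0,f): return (x0+(uv[0]+.5)/f-.5, y0+(uv[1]+.5)/f-.5)
def show(): 
    s=arm.get_state(); r=Ro.from_quat(s["tool_rot"]).as_matrix()
    print(round(s["clock"],2),s["tcp_pos"].round(4) if hasattr(s["tcp_pos"],'round') else s["tcp_pos"],'x',r[:,0].round(3),'y',r[:,1].round(3),'z',r[:,2].round(3),'F',np.round(s["force"],1),'q',np.round(s["joints"],2))
    return s,r
E
python3 - <<'E'
from h import *
d=arm.get_image("top")
P=lambda u,z:ray(d,crop(u,145,155,3.8),z)
b=[P(u,.012) for u in((303,65),(754,144),(727,306),(270,226))]
for q in b: print('bolt',q.round(4))
yv=(b[1]-b[0])+(b[2]-b[3]); yaw=np.arctan2(yv[1],yv[0]); xv=(b[3]-b[0])+(b[2]-b[1]);
print('mixer y dir deg',np.degrees(yaw),'x dir deg',np.degrees(np.arctan2(xv[1],xv[0])), 'len',np.linalg.norm(yv)/2,np.linalg.norm(xv)/2)
yh=yv/np.linalg.norm(yv); c=sum(b)/4; print('origin from plate',(c+yh*.06).round(4))
print('knob',P((599,142),.332).round(4))
A,B=P((521,92),.312),P((680,195),.312); print('bar',A.round(4),B.round(4),((A+B)/2).round(4),np.linalg.norm(A-B),np.degrees(np.arctan2(*(A-B)[1::-1])))
s,sp=P((420,152),.125),P((433,80),.117); print('slot',s.round(4),sp.round(4),np.degrees(np.arctan2(*(sp-s)[1::-1])))
for n,u in dict(small=(75,243),mid=(66,396),large=(70,319)).items(): print(n,P(u,.063).round(4))
# slot orientation: dark blob within hub
f=cv2.cvtColor(d["frame"],cv2.COLOR_RGB2GRAY)
u0=crop((420,152),145,155,3.8); x,y=int(u0[0])-9,int(u0[1])-10
g=cv2.resize(f[y:y+21,x:x+19],None,fx=8,fy=8,interpolation=cv2.INTER_CUBIC)
_,m=cv2.threshold(g,0,255,cv2.THRESH_BINARY_INV+cv2.THRESH_OTSU)
n,l,st,ce=cv2.connectedComponentsWithStats(m); k=l[84,76]; print(k,st[k],ce[k])
cs,_=cv2.findContours((l==k).astype(np.uint8),0,2); r=cv2.minAreaRect(cs[0]); bx=cv2.boxPoints(r); w=[ray(d,(x+(p[0]+.5)/8-.5,y+(p[1]+.5)/8-.5),.125) for p in bx]
print('slotbox',(sum(w)/4).round(4),[(np.linalg.norm(w[i]-w[i-1]).round(4),np.degrees(np.arctan2(*(w[i]-w[i-1])[1::-1])).round(1)) for i in(1,2)])
show()
E
```

```text
bolt [0.6996 0.1873 0.012 ]
bolt [ 0.6318 -0.1873  0.012 ]
bolt [ 0.4978 -0.1626  0.012 ]
bolt [0.5648 0.2127 0.012 ]
mixer y dir deg -100.19303329841719 x dir deg 169.43473552783155 len 0.3809000139114618 0.13665848896265156
origin from plate [ 0.5879 -0.0465  0.012 ]
knob [ 0.5856 -0.0451  0.332 ]
bar [0.6213 0.004  0.312 ] [ 0.5543 -0.0974  0.312 ] [ 0.5878 -0.0467  0.312 ] 0.1215159471361265 56.50887687654338
slot [0.6096 0.0816 0.125 ] [0.6665 0.0725 0.117 ] -9.14298876872258
small [0.5468 0.3585 0.063 ]
mid [0.4267 0.362  0.063 ]
large [0.4868 0.3607 0.063 ]
3 [  42   36   69  105 5573] [76.19522699 87.81105329]
slotbox [0.6099 0.0818 0.125 ] [(np.float64(0.0368), np.float64(-9.7)), (np.float64(0.0209), np.float64(-100.4))]
0.15 [ 0.22   -0.5036  0.2046] x [0.916 0.4   0.   ] y [ 0.4   -0.916 -0.002] z [-0.001  0.002 -1.   ] F [ 0.3  0.4 -0.3] q [-1.26  0.09  1.37 -0.    1.68 -0.1 ]
```

Call:
drive_tool(jaw=[9.4,9.4,9.4,9.4,9.4,9.4,9.4,9.4], translation=[[3.5,-4.9,-1],[7,-9.8,-2],[10.5,-14.7,-3],[14,-19.6,-4.5],[17.5,-24.5,-4.5],[19,-26.6,-4.5],[20,-28,-4.5],[20,-28,-4.5]], spin=[0,0,0,0,0,0,0,0])

```text
clock: 0.82
tcp_pos: [0.2882, -0.1792, 0.2494]
tool_rot: [0.979, 0.204, 0.0, 0.0]
force: [0.3, -0.4, 0.8]
width: 1.002
gripper_force: 0.0
```

Call:
drive_tool(jaw=[9.4,9.4,9.4,9.4,9.4,9.4,9.4,9.4], translation=[[3,-4,0],[6,-8,0],[8,-11,0],[10.5,-14,0],[13,-17,0],[15,-20,0],[18,-24,0],[20,-27,0]], spin=[0,0,0,0,0,0,0,0])

```text
clock: 1.48
tcp_pos: [0.3629, 0.1459, 0.2493]
tool_rot: [0.979, 0.205, 0.0, 0.0]
force: [0.2, -0.5, 0.2]
width: 1.0
gripper_force: 0.0
```

```bash
cat >> h.py <<'E'
def go(p,yaw=None):
    "shift in cm (tool axes) to world p and spin units to put tool y at yaw deg"
    s,r=show(); print('shift',(r.T@(np.array(p)-s["tcp_pos"])*100).round(2))
    if yaw is not None:
        a=(np.degrees(np.arctan2(r[1,1],r[0,1]))-yaw+180)%360-180; print('spin',round(a/5,2))
E
python3 -c "
from h import *
go([.641,.2525,.2],-100.2)"
```

```text
1.48 [0.3629 0.1459 0.2493] x [0.916 0.401 0.001] y [ 0.401 -0.916  0.   ] z [ 0.001 -0.    -1.   ] F [ 0.2 -0.5  0.2] q [ 0.24 -0.28  1.62 -0.    1.8   1.4 ]
shift [29.75  1.38  4.95]
spin 6.77
```

Call:
drive_tool(jaw=[9.4,9.4,9.4,9.4,9.4,9.4,9.4,9.4], translation=[[4,0.2,0],[8,0.4,0],[12,0.6,0],[16,0.8,0],[20,1,0],[24,1.1,0],[28,1.3,2],[29.75,1.4,5]], spin=[1,2,3,4,5,6,6.77,6.77])

```text
clock: 2.15
tcp_pos: [0.6461, 0.2515, 0.2015]
tool_rot: [0.996, -0.09, 0.004, -0.002]
force: [-0.4, -0.7, 0.0]
width: 0.997
gripper_force: 0.0
```

```bash
python3 -c "
from h import *
go([.641,.2525,.055],-100.2)"
```

```text
2.15 [0.6461 0.2515 0.2015] x [ 0.984 -0.18   0.008] y [-0.18  -0.984 -0.004] z [ 0.008  0.002 -1.   ] F [-0.4 -0.7  0. ] q [ 0.29  0.41  0.99 -0.    1.74  2.04]
shift [-0.63  0.05 14.65]
spin -0.04
```

Call:
drive_tool(jaw=[9.4,9.4,9.4,9.4,9.4,9.4,9.4,9.4], translation=[[0,0,3],[0,0,6],[0,0,9],[0,0,12],[0,0,14],[0,0,14.5],[0,0,14.5],[0,0,14.5]], spin=[0,0,0,0,0,0,0,0])

```text
clock: 2.82
tcp_pos: [0.6419, 0.25, 0.0553]
tool_rot: [0.996, -0.089, 0.001, -0.0]
force: [0.5, 0.3, 0.2]
width: 1.002
gripper_force: 0.0
```

Call:
drive_tool(jaw=[9.4,9.4,9.4,9.4,9.4,9.4,9.4,9.4], translation=[[0,0.5,0],[0,1,0],[0,1.5,0],[0,2,0],[0,2.5,0],[0,3,0],[0,3.5,0],[0,4,0]], spin=[0,0,0,0,0,0,0,0])

```text
clock: 3.48
tcp_pos: [0.6345, 0.2101, 0.0549]
tool_rot: [0.996, -0.089, 0.001, -0.0]
force: [0.8, 2.6, 2.8]
width: 0.999
gripper_force: 1.8
```

Run:
```python
from h import *
go([.615,.1098,.055],-100.2)
d=arm.get_image("side"); cv2.imwrite("pics/p1.png",cv2.resize(d["frame"][100:400,100:380,::-1],None,fx=2,fy=2))
```

```text
3.48 [0.6345 0.2101 0.0549] x [ 0.984 -0.178  0.001] y [-0.178 -0.984 -0.001] z [ 0.001  0.    -1.   ] F [0.8 2.6 2.8] q [0.23 0.41 1.27 0.   1.45 1.98]
shift [-0.13 10.22 -0.02]
spin -0.01
```

View pics/p1.png

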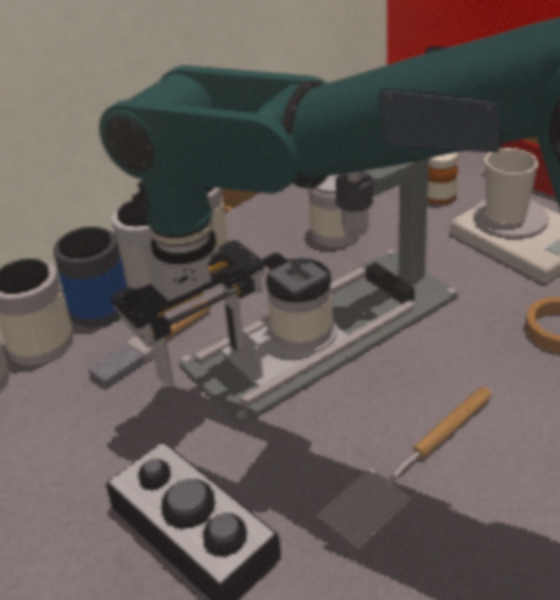

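The leading finger is touching the push plate at about (240,340) in the crop and the tin is moving with it. Continuing.

Call:
drive_tool(jaw=[9.4,9.4,9.4,9.4,9.4,9.4,9.4,9.4], translation=[[0,0.8,0],[0,1.6,0],[0,2.4,0],[0,3.2,0],[0,4,0],[0,4.8,0],[0,5.6,0],[0,6.4,0]], spin=[0,0,0,0,0,0,0,0])

```text
clock: 4.2
tcp_pos: [0.6227, 0.1466, 0.0543]
tool_rot: [0.996, -0.089, 0.0, 0.0]
force: [2.8, 3.9, 1.9]
width: 0.998
gripper_force: 1.9
```

Call:
drive_tool(jaw=[9.4,9.4,9.4,9.4,9.4,9.4,9.4,9.4], translation=[[0,0.6,0],[0,1.2,0],[0,1.8,0],[0,2.3,0],[0,2.8,0],[0,3.2,0],[0,3.5,0],[0,3.6,0]], spin=[0,0,0,0,0,0,0,0])

```text
clock: 4.87
tcp_pos: [0.6163, 0.1114, 0.0543]
tool_rot: [0.996, -0.09, -0.0, 0.0]
force: [2.9, 2.6, 0.3]
width: 1.0
gripper_force: 1.5
```

Call:
drive_tool(jaw=[9.4,9.4,9.4,9.4], translation=[[0,0.1,0],[0,0.2,0],[0,0.3,0],[0,0.3,0]], spin=[0,0,0,0])

```text
clock: 5.2
tcp_pos: [0.6162, 0.1109, 0.0545]
tool_rot: [0.996, -0.089, 0.0, -0.002]
force: [3.3, 6.2, 0.4]
width: 1.004
gripper_force: 3.3
```

Call:
drive_tool(jaw=[9.4,9.4,9.4,9.4], translation=[[0,0.2,0],[0,0.3,0],[0,0.4,0],[0,0.4,0]], spin=[0,0,0,0])

```text
clock: 5.53
tcp_pos: [0.6161, 0.1109, 0.055]
tool_rot: [0.996, -0.088, 0.001, -0.005]
force: [4.4, 13.5, -0.1]
width: 0.998
gripper_force: 7.2
```

Run:
```python
from h import *
show()
d=arm.get_image("top"); cv2.imwrite("pics/p2.png",cv2.resize(d["frame"][150:250,200:360,::-1],None,fx=4,fy=4,interpolation=cv2.INTER_CUBIC))
```

```text
5.53 [0.6161 0.1109 0.055 ] x [ 0.984 -0.176  0.001] y [-0.176 -0.984 -0.01 ] z [ 0.003  0.01  -1.   ] F [ 4.4 13.5 -0.1] q [0.08 0.32 1.4  0.01 1.42 1.83]
```

Call:
drive_tool(jaw=[9.4,9.4,9.4,9.4,9.4,9.4,9.4,9.4], translation=[[0,-1,0],[0,-3,0],[0,-5,0],[0,-6,-3],[0,-6,-7],[0,-6,-11],[0,-6,-15],[0,-6,-18]], spin=[0,0,0,0,0,0,0,0])

```text
clock: 6.25
tcp_pos: [0.6253, 0.1634, 0.2373]
tool_rot: [0.996, -0.09, 0.0, 0.001]
force: [0.7, -0.8, 0.0]
width: 1.003
gripper_force: 0.0
```

Call:
drive_tool(jaw=[9.4,9.4,9.4,9.4,9.4,9.4,9.4,9.4], translation=[[0,0,-4],[0,0,-8],[0,0,-12],[0,0,-16],[0,0,-16],[0,0,-16],[0,0,-16],[0,0,-16]], spin=[-1.2,-2.4,-3.6,-4.8,-6,-7.2,-8.4,-9.6])

```text
clock: 6.92
tcp_pos: [0.6253, 0.1633, 0.3933]
tool_rot: [0.946, 0.325, -0.002, 0.001]
force: [0.4, -0.3, 0.2]
width: 1.001
gripper_force: 0.0
```

Run:
```python
from h import *
go([.587,-.046,.385],-33.5)
d=arm.get_image("top"); cv2.imwrite("pics/p3.png",cv2.resize(d["frame"][140:260,180:360,::-1],None,fx=4,fy=4,interpolation=cv2.INTER_CUBIC))
d=arm.get_image("side"); cv2.imwrite("pics/p4.png",cv2.resize(d["frame"][100:300,180:350,::-1],None,fx=3,fy=3,interpolation=cv2.INTER_CUBIC))
```

```text
6.92 [0.6253 0.1633 0.3933] x [ 0.789  0.615 -0.005] y [ 0.615 -0.789 -0.   ] z [-0.004 -0.003 -1.   ] F [ 0.4 -0.3  0.2] q [ 0.17  0.38  0.64 -0.    2.12  1.08]
shift [-15.88  14.15   0.9 ]
spin -3.71
```

View pics/p4.png

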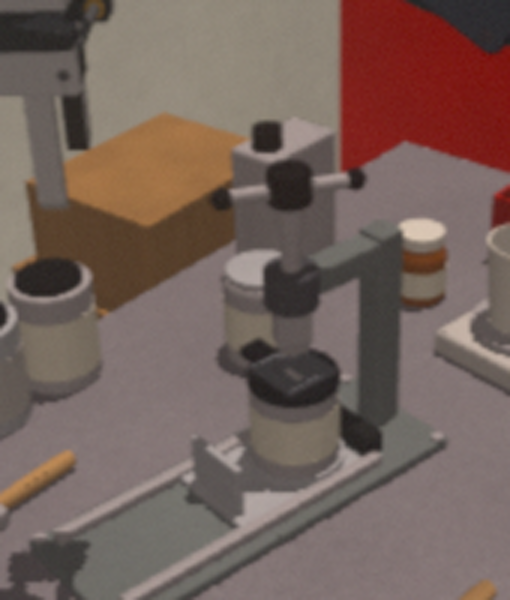

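Crop shows the tin home under the spindle, spout tip around (257,350), hub centre (295,372), knob top (290,170).

Run:
```python
from h import *
d=arm.get_image("side"); P=lambda u,z:ray(d,crop(u,180,100,3),z)
print(P((290,170),.332),P((222,198),.312),P((357,179),.312))
for c in((295,372),): 
  a,b=P(c,.125),P((258,351),.118);print(a,b,np.degrees(np.arctan2(*(b-a)[1::-1])))
  a=np.array([.5873,-.0465]);print(np.degrees(np.arctan2(*(b[:2]-a)[::-1])), np.linalg.norm(b[:2]-a))
```

```text
[ 0.58019068 -0.03959616  0.332     ] [0.61830933 0.00596959 0.312     ] [ 0.5486956  -0.09272079  0.312     ]
[ 0.57694218 -0.03654263  0.125     ] [ 0.63412586 -0.04935103  0.118     ] -12.625126045127308
-3.4842038056794102 0.046912578152918785
```

View pics/p3.png

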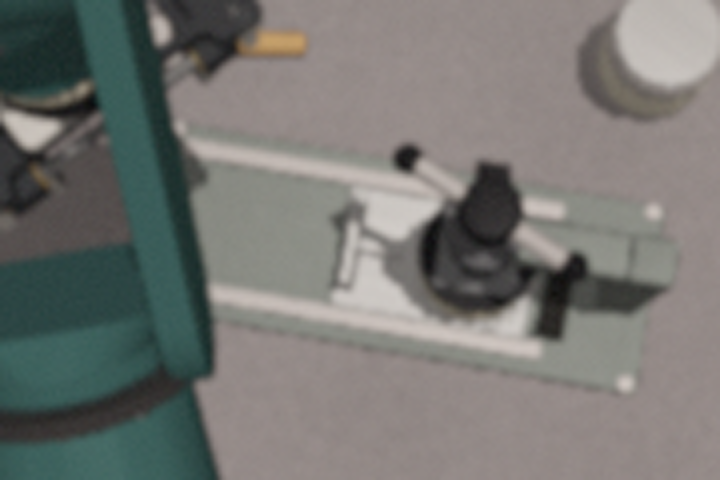

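Top crop: spout tip at about (493,168), bar balls (407,157) and (574,266), unchanged; column at (650,255).

Call:
drive_tool(jaw=[9.4,9.4,9.4,9.4,9.4,9.4,9.4,9.4], translation=[[-2.7,2.4,0],[-5.4,4.8,0],[-8.1,7.2,0],[-10.8,9.6,0],[-13.5,12,0.4],[-15,13.4,0.9],[-15.9,14.15,0.9],[-15.9,14.15,0.9]], spin=[-1,-2,-3,-3.7,-3.7,-3.7,-3.7,-3.7])

```text
clock: 7.73
tcp_pos: [0.5859, -0.0473, 0.3848]
tool_rot: [0.883, 0.469, -0.001, -0.0]
force: [-0.3, -0.4, 0.3]
width: 0.999
gripper_force: 0.0
```

Run:
```python
from h import *
go([.587,-.0465,.309],-33.5)
d=arm.get_image("top"); b=ray(d,(302.9,181.6),.118);a=np.array([.5873,-.0465]);print(b,np.degrees(np.arctan2(*(b[:2]-a)[::-1])), np.linalg.norm(b[:2]-a))
```

```text
7.73 [ 0.5859 -0.0473  0.3848] x [ 0.56   0.828 -0.002] y [ 0.828 -0.56  -0.002] z [-0.002 -0.001 -1.   ] F [-0.3 -0.4  0.3] q [-0.18  0.22  0.87 -0.    2.06  0.42]
shift [0.14 0.06 7.58]
spin -0.12
[ 0.648417   -0.05641423  0.118     ] -9.214099031194952 0.06191590350253813
```

Call:
drive_tool(jaw=[9.4,9.4,9.4,9.4,6,4,3,3], translation=[[0.1,0,2.5],[0.1,0,5],[0.1,0,7.5],[0.1,0,7.6],[0.1,0,7.6],[0.1,0,7.6],[0.1,0,7.6],[0.1,0,7.6]], spin=[0,0,0,0,0,0,0,0], squeeze=20)

```text
clock: 8.45
tcp_pos: [0.5882, -0.0439, 0.312]
tool_rot: [0.882, 0.472, 0.002, 0.001]
force: [0.0, 0.7, -0.0]
width: 0.748
gripper_force: 0.0
```

Call:
drive_tool(jaw=[3,3,3,3,3], translation=[[0,0,0],[0,0,0],[0,0,0],[0,0,0],[0,0,0]], spin=[0,0,0,0,0])

```text
clock: 8.87
tcp_pos: [0.5866, -0.0438, 0.3096]
tool_rot: [0.882, 0.471, -0.0, -0.001]
force: [-1.7, 0.7, 0.4]
width: 0.421
gripper_force: 20.0
```

Run:
```python
from h import *
s,r=show();print(s["width"],s["gripper_force"],s["moment"])
d=arm.get_image("side"); cv2.imwrite("pics/p5.png",cv2.resize(d["frame"][100:280,200:350,::-1],None,fx=3.3,fy=3.3,interpolation=cv2.INTER_CUBIC))
```

```text
8.87 [ 0.5866 -0.0438  0.3096] x [ 0.555  0.832 -0.   ] y [ 0.832 -0.555 -0.002] z [-0.002  0.001 -1.   ] F [-1.7  0.7  0.4] q [-0.17  0.18  1.06  0.    1.9   0.42]
0.420884953207566 20.002544224262238 [-0.03413947  0.05821438  0.02697042]
```

View pics/p5.png

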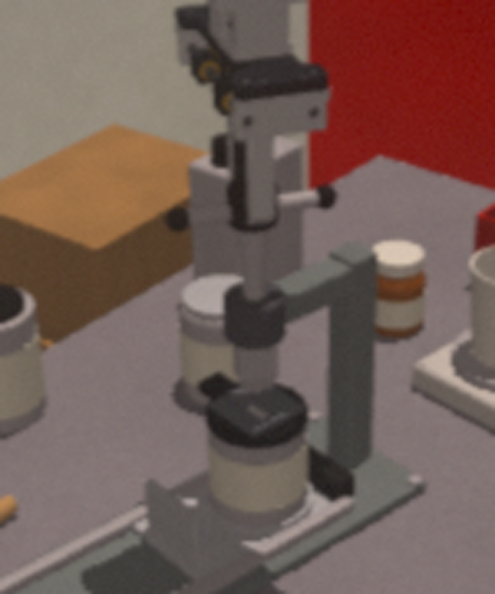

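Gripped the knob: pads either side of it at (255,200), bar balls at (178,218),(325,196). Now turning clockwise 66° (13.2 units).

Call:
drive_tool(jaw=[3,3,3,3,3,3,3,3], translation=[[-0.15,0,0],[-0.15,0,0],[-0.15,0,0],[-0.15,0,0],[-0.15,0,0],[-0.15,0,0],[-0.15,0,0],[-0.15,0,0]], spin=[0.8,1.6,2.4,3.2,4,4.8,5.6,6.4])

```text
clock: 9.58
tcp_pos: [0.5868, -0.0441, 0.3095]
tool_rot: [0.978, 0.209, 0.001, -0.001]
force: [-0.1, 3.2, 0.4]
width: 0.42
gripper_force: 20.0
```

Call:
drive_tool(jaw=[3,3,3,3,3,3,3,3], translation=[[0,0,0],[0,0,0],[0,0,0],[0,0,0],[0,0,0],[0,0,0],[0,0,0],[0,0,0]], spin=[0.9,1.8,2.7,3.6,4.5,5.4,6.2,6.8])

```text
clock: 10.25
tcp_pos: [0.5869, -0.0445, 0.3095]
tool_rot: [0.996, -0.086, 0.001, -0.001]
force: [0.5, 2.1, 0.1]
width: 0.423
gripper_force: 20.0
```

Call:
drive_tool(jaw=[3,3,3], translation=[[0,0,0],[0,0,0],[0,0,0]], spin=[0,0,0])

```text
clock: 10.5
tcp_pos: [0.5868, -0.0446, 0.3095]
tool_rot: [0.996, -0.084, 0.0, -0.001]
force: [1.3, 4.1, 0.8]
width: 0.423
gripper_force: 20.0
```

Run:
```python
from h import *
s,r=show();print(s["width"],s["gripper_force"],s["moment"],np.degrees(np.arctan2(r[1,1],r[0,1])))
d=arm.get_image("side"); cv2.imwrite("pics/p6.png",cv2.resize(d["frame"][140:240,220:330,::-1],None,fx=5,fy=5,interpolation=cv2.INTER_CUBIC))
```

```text
10.5 [ 0.5868 -0.0446  0.3095] x [ 0.986 -0.167  0.001] y [-0.167 -0.986 -0.001] z [ 0.001  0.001 -1.   ] F [1.3 4.1 0.8] q [-0.17  0.18  1.06  0.    1.9   1.57]
0.4230020405222992 20.000191926956177 [ 0.79742248 -0.24103261 -0.08418332] -99.63945246851637
```

View pics/p6.png

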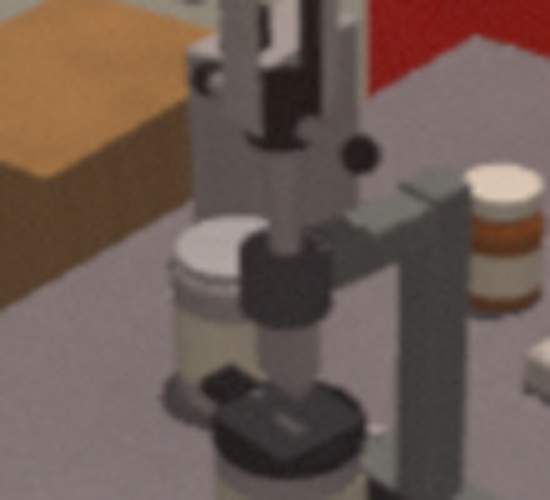

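Balls now at (210,80) and (361,155); bar perpendicular to the mixer arm. Checking the angle.

Run:
```python
from h import *
d=arm.get_image("side"); P=lambda u,z:ray(d,crop(u,220,140,5),z)
a,b=P((209,80),.312),P((361,154),.312);print(a,b,np.linalg.norm(a-b),np.degrees(np.arctan2(*(a-b)[1::-1])))
```

```text
[ 0.64132501 -0.05016046  0.312     ] [ 0.52507555 -0.03298342  0.312     ] 0.11751165085591125 -8.40521401654412
```

Call:
drive_tool(jaw=[3,3,3,3,3,3,3,3], translation=[[0,0,0.4],[0,0,0.8],[0,0,1.2],[0,0,1.6],[0,0,2],[0,0,2.4],[0,0,2.8],[0,0,3.2]], spin=[0,0,0,0,0,0,0,0])

```text
clock: 11.27
tcp_pos: [0.5869, -0.0446, 0.2782]
tool_rot: [0.996, -0.084, 0.001, -0.001]
force: [1.3, 5.1, 2.0]
width: 0.422
gripper_force: 20.0
```

Call:
drive_tool(jaw=[3,3,3,3,3,3,3,3], translation=[[0,0,0.5],[0,0,1],[0,0,1.5],[0,0,2],[0,0,2.5],[0,0,3],[0,0,3.3],[0,0,3.3]], spin=[0,0,0,0,0,0,0,0])

```text
clock: 11.93
tcp_pos: [0.5868, -0.0446, 0.2445]
tool_rot: [0.996, -0.084, 0.001, -0.001]
force: [1.7, 4.9, 0.6]
width: 0.422
gripper_force: 20.0
```

Call:
drive_tool(jaw=[3,3,3,3], translation=[[0,0,0.2],[0,0,0.2],[0,0,0.2],[0,0,0.2]], spin=[0,0,0,0])

```text
clock: 12.27
tcp_pos: [0.5869, -0.0446, 0.2444]
tool_rot: [0.996, -0.084, 0.002, -0.001]
force: [0.6, 4.6, 7.1]
width: 0.422
gripper_force: 20.0
```

Run:
```python
from h import *
s,r=show()
d=arm.get_image("side"); cv2.imwrite("pics/p7.png",cv2.resize(d["frame"][130:290,200:350,::-1],None,fx=3.5,fy=3.5,interpolation=cv2.INTER_CUBIC))
```

```text
12.27 [ 0.5869 -0.0446  0.2444] x [ 0.986 -0.168  0.003] y [-0.168 -0.986 -0.001] z [ 0.003  0.001 -1.   ] F [0.6 4.6 7.1] q [-0.17  0.17  1.2   0.    1.77  1.57]
```

View pics/p7.png

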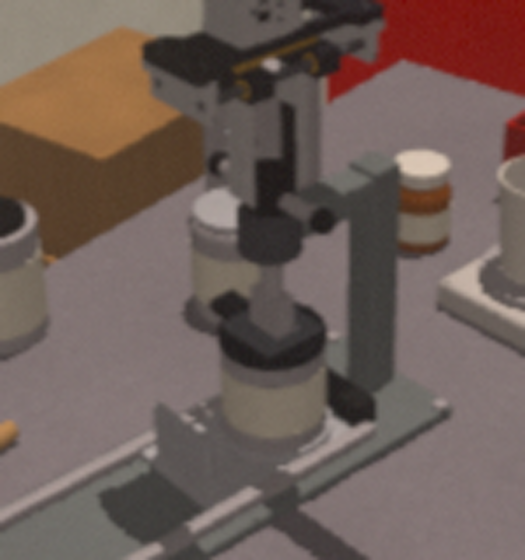

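The spindle is fully down (65 mm, on its stop), blade in the lid at (272,320). Release, rise, go to the keys.

Call:
drive_tool(jaw=[6,8,8,8,8,8,8,8], translation=[[0,0,-0.1],[0,0,-0.1],[0,0,-0.1],[0,0,-0.1],[0,0,-0.1],[0,0,-2],[0,0,-5],[0,0,-8]], spin=[0,0,0,0,0,0,0,0])

```text
clock: 12.98
tcp_pos: [0.5857, -0.0457, 0.3215]
tool_rot: [0.996, -0.085, -0.002, 0.0]
force: [0.4, -0.5, 0.2]
width: 0.851
gripper_force: 0.0
```

```bash
python3 -c "
from h import *
s,r=show();print(s['width'])
go([.5468,.3585,.33],-50)"
```

```text
12.98 [ 0.5857 -0.0457  0.3215] x [ 0.985 -0.17  -0.004] y [-0.17  -0.985  0.001] z [-0.004  0.    -1.   ] F [ 0.4 -0.5  0.2] q [-0.17  0.18  1.03 -0.    1.93  1.57]
0.8511193345814215
12.98 [ 0.5857 -0.0457  0.3215] x [ 0.985 -0.17  -0.004] y [-0.17  -0.985  0.001] z [-0.004  0.    -1.   ] F [ 0.4 -0.5  0.2] q [-0.17  0.18  1.03 -0.    1.93  1.57]
shift [-10.7  -39.17  -0.83]
spin -9.96
```

Call:
drive_tool(jaw=[8,8,8,0,0,0,0,0], translation=[[0,-1,-1.5],[-1,-4.5,-1.5],[-2,-8,-1.5],[-3,-11.5,-1.5],[-4,-15,-1.5],[-5,-18.5,-1.5],[-6,-22,-1.5],[-7,-25,-1.5]], spin=[0,-1.2,-2.4,-3.6,-4.8,-6,-7.2,-8.4])

```text
clock: 13.65
tcp_pos: [0.5594, 0.2147, 0.3369]
tool_rot: [0.96, 0.28, -0.0, 0.0]
force: [1.3, -0.3, 0.1]
width: 0.532
gripper_force: 0.0
```

```bash
python3 -c "
from h import *
go([.5468,.3585,.12],-50)"
```

```text
13.65 [0.5594 0.2147 0.3369] x [ 0.843  0.538 -0.001] y [ 0.538 -0.843  0.   ] z [-0.001 -0.    -1.   ] F [ 1.3 -0.3  0.1] q [ 0.27  0.22  0.97 -0.    1.96  1.27]
shift [  6.69 -12.8   21.69]
spin -1.49
```

Call:
drive_tool(jaw=[0,0,0,0,0,0,0,0], translation=[[1.6,-3.2,2],[3.2,-6.4,5],[5,-9.6,8],[6.7,-12.8,12],[6.7,-12.8,16],[6.7,-12.8,20],[6.7,-12.8,20.5],[6.7,-12.8,20.5]], spin=[0,0,0,0,0,0,0,0])

```text
clock: 14.32
tcp_pos: [0.5443, 0.3552, 0.1237]
tool_rot: [0.961, 0.278, -0.007, 0.002]
force: [-0.9, -0.4, -0.9]
width: 0.005
gripper_force: 0.0
```

```bash
python3 -c "
from h import *
go([.5468,.3585,.063])
d=arm.get_image('side'); cv2.imwrite('pics/p8.png',cv2.resize(d['frame'][200:410,60:340,::-1],None,fx=2.7,fy=2.7,interpolation=cv2.INTER_CUBIC))"
```

```text
14.32 [0.5443 0.3552 0.1237] x [ 0.845  0.534 -0.015] y [ 0.534 -0.845 -0.001] z [-0.013 -0.008 -1.   ] F [-0.9 -0.4 -0.9] q [ 0.49  0.35  1.22 -0.    1.59  1.5 ]
shift [ 0.48 -0.14  6.06]
```

View pics/p8.png

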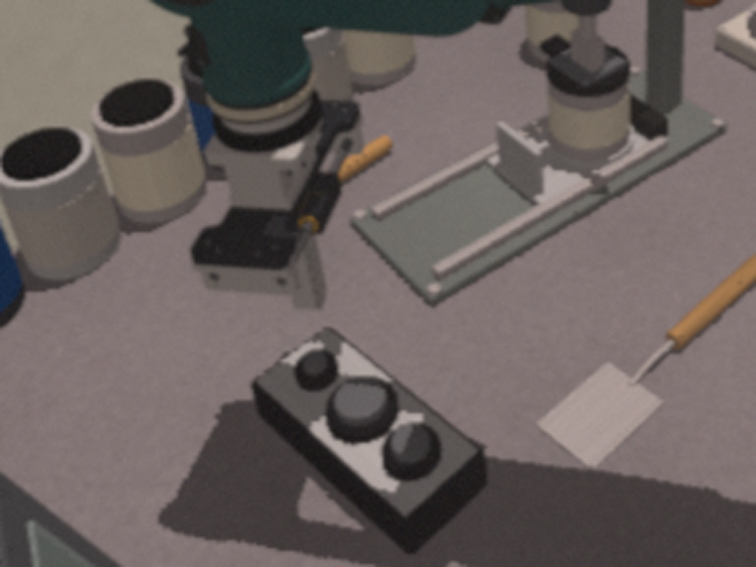

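Call:
drive_tool(jaw=[0,0,0,0,0,0], translation=[[0,0,0.5],[0,0,1.5],[0,0,2.5],[0,0,3.5],[0,0,4.5],[0,0,4.5]], spin=[0,0,0,0,0,0])

```text
clock: 14.87
tcp_pos: [0.5469, 0.3559, 0.0843]
tool_rot: [0.961, 0.278, -0.002, 0.001]
force: [-0.3, 0.4, -0.3]
width: 0.004
gripper_force: 0.0
```

```bash
python3 -c "
from h import *
go([.5468,.3585,.056])"
```

```text
14.87 [0.5469 0.3559 0.0843] x [ 0.846  0.533 -0.005] y [ 0.533 -0.846 -0.   ] z [-0.004 -0.002 -1.   ] F [-0.3  0.4 -0.3] q [ 0.49  0.37  1.28 -0.    1.5   1.5 ]
shift [ 0.15 -0.23  2.83]
```

Call:
drive_tool(jaw=[0,0,0,0,0,0,0,0], translation=[[0.1,-0.2,0.7],[0.1,-0.2,1.3],[0.1,-0.2,1.9],[0.1,-0.2,2.3],[0.1,-0.2,2.6],[0.1,-0.2,2.9],[0.1,-0.2,3.1],[0.1,-0.2,3.1]], spin=[0,0,0,0,0,0,0,0])

```text
clock: 15.53
tcp_pos: [0.5482, 0.3593, 0.0611]
tool_rot: [0.961, 0.278, 0.001, -0.0]
force: [-6.2, -2.4, 15.1]
width: 0.004
gripper_force: 7.5
```

Call:
drive_tool(jaw=[0,0,0,0], translation=[[0,0,0],[0,0,0],[0,0,0],[0,0,0]], spin=[0,0,0,0])

```text
clock: 15.87
tcp_pos: [0.5483, 0.3593, 0.0611]
tool_rot: [0.961, 0.278, 0.001, -0.0]
force: [-4.9, -2.6, 14.9]
width: 0.005
gripper_force: 7.3
```

```bash
python3 -c "
from h import *
show()
d=arm.get_image('side'); cv2.imwrite('pics/p9.png',cv2.resize(d['frame'][290:390,130:260,::-1],None,fx=5,fy=5,interpolation=cv2.INTER_CUBIC))
for u in((316,362),(362,405),(412,446)): print(ray(d,crop(u,60,200,2.7),.063))"
```

```text
15.87 [0.5483 0.3593 0.0611] x [0.846 0.534 0.003] y [ 0.534 -0.846  0.   ] z [ 0.002  0.001 -1.   ] F [-4.9 -2.6 14.9] q [ 0.49  0.38  1.3  -0.    1.45  1.5 ]
[0.54148914 0.36346046 0.063     ]
[0.47892111 0.36809239 0.063     ]
[0.4200581  0.36923766 0.063     ]
```

View pics/p9.png

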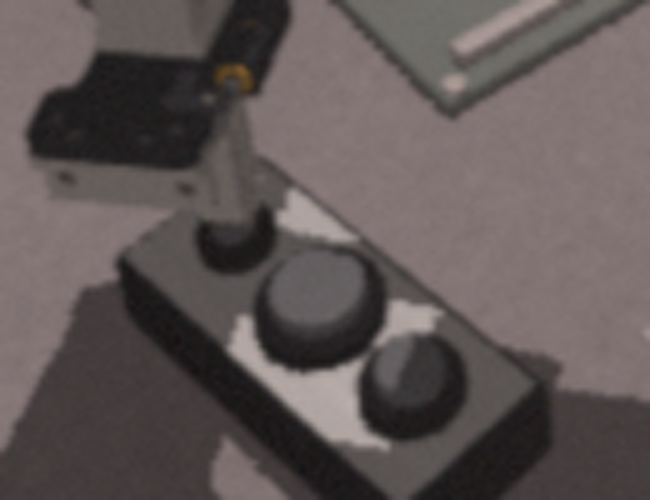

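The finger sits on the small key (about (232,225)); it carries 15 N at z=0.061. Press further to see whether it is bottomed.

Call:
drive_tool(jaw=[0,0,0,0,0,0], translation=[[0,0,0.2],[0,0,0.4],[0,0,0.5],[0,0,0.6],[0,0,0.6],[0,0,0.6]], spin=[0,0,0,0,0,0])

```text
clock: 16.42
tcp_pos: [0.5485, 0.3594, 0.0607]
tool_rot: [0.961, 0.278, 0.002, -0.0]
force: [-13.1, -7.1, 31.5]
width: 0.002
gripper_force: 15.8
```

```bash
python3 -c "
from h import *
s,r=show();print(s['moment'])
d=arm.get_image('side'); K,R,t=map(np.array,(d['camera_matrix'],d['R'],d['t']))
for p in (s['tcp_pos'],[.5468,.3585,.063],[.5453,.3598,.063],[.5453,.3598,.057]):
  q=K@(R@np.array(p)+t); q=q[:2]/q[2]; print(p,q, (q-[130,290]+.5)*5-.5)
"
```

```text
16.42 [0.5485 0.3594 0.0607] x [0.846 0.534 0.005] y [ 0.534 -0.846  0.001] z [ 0.005  0.002 -1.   ] F [-13.1  -7.1  31.5] q [ 0.49  0.38  1.31 -0.    1.45  1.5 ]
[-1.37115     2.47815805 -0.01397622]
[0.54845412 0.35940348 0.06071464] [176.31260476 331.7774256 ] [233.5630238  210.88712798]
[0.5468, 0.3585, 0.063] [176.95403876 331.19835124] [236.77019378 207.99175618]
[0.5453, 0.3598, 0.063] [176.92456849 331.89023887] [236.62284243 211.45119435]
[0.5453, 0.3598, 0.057] [177.31593367 333.71028173] [238.57966834 220.55140865]
```

Call:
drive_tool(jaw=[0,0,0,0], translation=[[0,0,-0.6],[0,0,-1],[0,0,-1.1],[0,0,-1.1]], spin=[0,0,0,0])

```text
clock: 16.8
tcp_pos: [0.5484, 0.3594, 0.0623]
tool_rot: [0.961, 0.278, 0.001, -0.0]
force: [-0.3, 0.7, 4.1]
width: 0.001
gripper_force: 2.1
```

Call:
drive_tool(jaw=[0,0,0], translation=[[0,0,-0.2],[0,0,-0.2],[0,0,-0.2]], spin=[0,0,0])

```text
clock: 17.05
tcp_pos: [0.5484, 0.3594, 0.0632]
tool_rot: [0.961, 0.278, 0.0, -0.0]
force: [-0.5, 1.1, 3.7]
width: 0.005
gripper_force: 1.9
```

Call:
drive_tool(jaw=[0,0,0], translation=[[0,0,-0.2],[0,0,-0.2],[0,0,-0.2]], spin=[0,0,0])

```text
clock: 17.3
tcp_pos: [0.5484, 0.3593, 0.0652]
tool_rot: [0.961, 0.278, 0.0, -0.0]
force: [1.3, 2.0, 1.9]
width: 0.007
gripper_force: 1.3
```

Call:
drive_tool(jaw=[0,0,0], translation=[[0,0,-0.2],[0,0,-0.2],[0,0,-0.2]], spin=[0,0,0])

```text
clock: 17.55
tcp_pos: [0.5478, 0.3588, 0.067]
tool_rot: [0.961, 0.278, -0.0, 0.0]
force: [1.2, 0.5, 0.6]
width: 0.005
gripper_force: 0.7
```

Call:
drive_tool(jaw=[0,0,0], translation=[[0,0,-0.2],[0,0,-0.2],[0,0,-0.2]], spin=[0,0,0])

```text
clock: 17.8
tcp_pos: [0.5475, 0.3585, 0.0687]
tool_rot: [0.961, 0.278, -0.001, 0.0]
force: [-0.1, 0.3, -0.4]
width: 0.006
gripper_force: 0.0
```

Contact lasted from 0.0607 to 0.067 as the key sprang back, so the small key did travel its full 6 mm. Now the middle key.

Call:
drive_tool(jaw=[0,0,0,0,0,0,0,0], translation=[[0,0,-2],[0,0,-3.5],[-2.5,-1.7,-3.5],[-5,-3.4,-3.5],[-7.5,-5.1,-3.5],[-10,-6.9,-3.5],[-10,-6.9,-3.5],[-10,-6.9,-3.5]], spin=[0,0,0,0,0,0,0,0])

```text
clock: 18.47
tcp_pos: [0.4253, 0.3639, 0.1042]
tool_rot: [0.96, 0.279, -0.0, 0.0]
force: [0.3, 0.2, -0.1]
width: 0.006
gripper_force: 0.0
```

```bash
python3 -c "
from h import *
go([.4255,.363,.06])"
```

```text
18.47 [0.4253 0.3639 0.1042] x [ 0.845  0.535 -0.001] y [ 0.535 -0.845  0.001] z [-0.    -0.001 -1.   ] F [ 0.3  0.2 -0.1] q [ 0.61  0.15  1.5  -0.    1.49  1.61]
shift [-0.02  0.09  4.42]
```

Call:
drive_tool(jaw=[0,0,0,0,0,0,0,0], translation=[[0,0,1.2],[0,0,2.4],[0,0,3.4],[0,0,3.9],[0,0,4.4],[0,0,4.9],[0,0,5.2],[0,0,5.2]], spin=[0,0,0,0,0,0,0,0])

```text
clock: 19.13
tcp_pos: [0.4272, 0.3634, 0.0606]
tool_rot: [0.961, 0.278, 0.001, 0.001]
force: [-13.1, -9.4, 35.6]
width: 0.005
gripper_force: 17.8
```

Call:
drive_tool(jaw=[0,0,0], translation=[[0,0,0.2],[0,0,0.3],[0,0,0.3]], spin=[0,0,0])

```text
clock: 19.38
tcp_pos: [0.4272, 0.3635, 0.0604]
tool_rot: [0.961, 0.278, 0.001, 0.0]
force: [-16.2, -13.6, 45.6]
width: 0.005
gripper_force: 22.8
```

Call:
drive_tool(jaw=[0,0,0,0,0,0,0,0], translation=[[0,0,-2],[0,0,-4],[0,0,-5.5],[0,0,-5.5],[2,1.4,-5.5],[4,2.8,-5.5],[5,3.4,-5.5],[5,3.4,-5.5]], spin=[0,0,0,0,0,0,0,0])

```text
clock: 20.05
tcp_pos: [0.4886, 0.3611, 0.1022]
tool_rot: [0.961, 0.277, -0.001, 0.001]
force: [-0.6, -0.3, 0.3]
width: 0.006
gripper_force: 0.0
```

Call:
drive_tool(jaw=[0,0,0,0,0,0,0,0], translation=[[0,0,0],[0,0,1.2],[0,0,2.4],[0,0,3.4],[0,0,3.9],[0,0,4.4],[0,0,5],[0,0,5.2]], spin=[0,0,0,0,0,0,0,0])

```text
clock: 20.72
tcp_pos: [0.4857, 0.3618, 0.0606]
tool_rot: [0.961, 0.278, -0.0, 0.0]
force: [-15.6, -8.2, 40.4]
width: 0.001
gripper_force: 19.9
```

Call:
drive_tool(jaw=[0,0,0], translation=[[0,0,0.2],[0,0,0.2],[0,0,0.2]], spin=[0,0,0])

```text
clock: 20.97
tcp_pos: [0.4857, 0.3618, 0.0606]
tool_rot: [0.961, 0.278, 0.0, -0.0]
force: [-16.5, -10.3, 37.2]
width: 0.007
gripper_force: 19.1
```

Call:
drive_tool(jaw=[0,0,0,0,0,0,0,0], translation=[[0,0,-2],[0,0,-4],[0,0,-7],[0,0,-10],[0,0,-13],[0,0,-15],[0,0,-15],[0,0,-15]], spin=[0,0,0,0,0,0,0,0])

```text
clock: 21.63
tcp_pos: [0.4874, 0.3623, 0.2012]
tool_rot: [0.961, 0.278, 0.001, -0.0]
force: [-0.2, -0.2, -0.8]
width: 0.008
gripper_force: 0.0
```

```bash
python3 -c "
from h import *
show()
d=arm.get_image('side'); cv2.imwrite('pics/p10.png',d['frame'][:,:,::-1])
f=d['frame'].astype(int); o=cv2.imread('pics/side0.png')[:,:,::-1].astype(int)
for n,(y,x) in dict(jar=(187,320),spare=(205,268),cup=(193,354)).items(): print(n,abs(f-o)[y-8:y+8,x-8:x+8].mean())"
```

```text
21.63 [0.4874 0.3623 0.2012] x [0.846 0.534 0.003] y [ 0.534 -0.846  0.   ] z [ 0.002  0.001 -1.   ] F [-0.2 -0.2 -0.8] q [ 0.55  0.21  1.24 -0.    1.69  1.55]
jar 7.3671875
spare 4.083333333333333
cup 1.4127604166666667
```

```bash
python3 -c "
from station import arm
print(arm.job_done())"
```

```text
the job is handed in; nothing more can be done
None
```

I handed the job in at about 21.6 s without seeing a verdict; the carriage reached its stop, the blade lined up, the spindle went 65 mm down, and the small, middle and large keys were each pressed to the bottom in that order, but I viewed 12 pictures, two over your limit of 10.

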